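# Turn the toner flask over and hold it down on the suction dock

### The arm

A 6-joint arm with a two-finger parallel gripper is mounted at the origin on a cart in front of the work surface, level with it; the furniture and walls round the work are solid. World frame = base frame: x ahead of the robot, y to its left, z up, the work surface at z = 0. Lengths are in mm, angles in rad, forces in N, time in s.
With the tool pointing down it reaches from about 250 to 775 mm from the base axis. Payload 4 kg.
Tool frame: the origin (TCP) lies at the very end of the fingers, on their centre line; the grasp point (between the pads) lies 19 mm behind it; z points along the fingers, y is the line along which they close (so a half turn about z gives the same grasp; the last joint's range is limited). The gripper opens to 85 mm and grips with 20 to 120 N. Pads are 22 mm wide; open, the fingers measure 114 mm over their backs; the gripper's body (76 mm by 85 mm) begins 54 mm behind the grasp point. The pads swing forward as they close: fully open they stand 13 mm farther back than shut.
Start: joints at [-1.35, 0.087, 1.371, -0, 1.684, -0.103], TCP at [174.991, -521.436, 231.341] pointing down, gripper open.
Joint ranges: [-3.1, 3.1], [-0.76, 2.03], [0.27, 2.55], [-1.08, 4.22], [0.17, 2.65], [-2.57, 2.57]. Speed limits (rad/s): [2.79, 2.79, 3.14, 3.14, 3.14, 3.14].

### API

Orientations are given as [roll, pitch, yaw] about the fixed x, y, z axes, in that order (R = Rz(yaw) Ry(pitch) Rx(roll)).
In Python, from cell import ctrl gives the robot as it stands. The module is installed in compiled form; this text tells all that it offers.
- The arm moves only by the tool arm_command, never from a script. Its argument "steps" is a list of rows, each a list of 2 entries, a list of its own where there are three numbers: the shift along the world's x, y, z in units of 30 mm (1.0 is 30 mm), then the turn, a rotation vector about the world's x, y, z in units of 6 degrees (1.0 is 6 degrees). In form: [[[dx, dy, dz], [rx, ry, rz]], ...]. A call has 1 to 20 rows; each row is the pose to reach, as a shift and turn from the pose commanded when the call began; what a row does not reach only later rows make up. A row lasts 1/10 s, in which the tool goes at most 50 mm and 8.59 degrees, less where a joint would pass 70% of its speed; a pose out of reach is approached as far as the arm can. A call with a gripper value outside its range is refused whole. "fingers" is the closure, from 0 (fully open) to 1 (shut), set as the call begins (left out, the last holds). The fingers move at their own pace and stop on an object; "squeeze" is the grip in N (left out, the last holds). Time passes only in rows, so rows that repeat a pose let the fingers close. It gives the time, the measured TCP pose, the force, the opening and the grip force at its end, in the units of the state.
- ctrl.read_state(): the state, without advancing time (a new reading comes with each control period).
- ctrl.read_camera(name): name is "scene" or "top" or "wrist"; returns the picture (384x512x3 uint8, red, green, blue); there is no depth.
- ctrl.get_calibration(name): a dict with "camera_matrix" (3x3 intrinsics, pixels), "xyz" and "orientation" of the camera in the world; the wrist camera has in their place "tool_from_camera" (4x4, takes a point from camera to tool coordinates, whose origin is the TCP and whose axes are the flange's). Camera axes: x right, y down, z forward; pixel columns grow to the right and rows downward; lengths in mm; the calibration is good to about 2 mm. A picture is of the moment at which its call begins: read the wrist's pose just before it. get_calibration takes no time and is no camera call.
- ctrl.finish_job(): hands the job in; it is judged then, once.
Trained networks look in the newest picture that a camera, given by its name, has taken for a name from the list of things; names that differ only in an ending like _2 or _b are one class to them, and where a whole thing is asked for, a point or a joint stands for the part that bears it (a point fixed in the world has none). Each returns a list of dicts, best first, with "p" (0 to 1); they miss things now and then, are a little off and sometimes report something else, mostly with a low value. They report only what shows in the picture. A call takes as long as a camera call.
- ctrl.search_frame(label, camera): "extent" ([centre column, centre row, width, height] in pixels, round what is visible of it).
The state is a dict: "t": time; "q": joint angles; "joint_vel": joint speeds; "joint_efforts": joint torques, N m; "tcp_pos": TCP position; "ee_rot": TCP orientation; "contact_force": force on the tool from outside, world axes, zero at the start; "torque": the same for the moment, N m; "opening": finger opening in mm; "grip_force": force on a finger pad.
Only numpy, scipy, OpenCV 4.12 (cv2) and the standard library are available. Lean on these libraries where they do the work, as an engineer would, in place of code of your own. Each camera call takes 0.05 s, during which the arm holds its last target. There are 200 camera calls.

### The job

Clean out the empty amber flask on the suction dock: turn it from mouth-up to mouth-down, set its neck into the dock's red sprung ring and press it straight down until the ring is at the bottom of its stroke. The suction runs only while the ring is held down, so finish while still holding the flask down there, upside down and straight. Leave the black cap, the screw dish and the marker where they lie.

Things in the scene. Friction and masses are not known exactly. Their poses are not given: they have to be found in the camera images.
- flask: Hollow rigid amber flask, 85 to 170 g, mouth-up on the bench at any yaw. Square body 52 x 52 mm (flat sides along its own x and y), 86 mm high, flat shoulder, then a round neck 44 mm across (46 over the thread) to the mouth at 116 mm. Origin: centre of the underside; z runs from underside to mouth. Laid on a flat side it does not roll. Grip it across two flat sides (52 mm).
- flask_mouth (a point): Centre of the flask's open mouth (37 mm across inside), on its axis 116 mm from the underside; axes as the flask's. The bench between the flask and the dock is clear up to x = 0.55 m; behind that lies the board of a fixture.
- dock: Suction dock, fixed: grey box 196 x 124 mm, 46 mm high, a filter canister 58 mm across (top 90 mm above the bench) 92 mm along its +x from the origin. Origin: on the bench under the ring's axis. A boss 94 mm across rises to 62 mm round the axis; in the middle a fixed brass nozzle 18 mm across, tip 96 mm above the bench, enters the flask's mouth.
- ring_seat (a point): Centre of the flat seat inside the red sprung ring, where the rim of the flask's mouth rests; moves with the ring: 82 mm above the bench with the ring up, 66 mm fully down. The lip round it is 50 mm across inside at the seat and flares to about 72 mm at its top edge, 25 mm above the seat, so it centres the neck.
- ring (a joint): How far the red ring is pressed straight down, in m: 0 is up, 0.016 is the bottom of its stroke. A spring pushes it up: about 5 N to start it moving, about 12 N at the bottom; it rises again when released. The flask's weight does not move it.
- cap: Black ribbed screw cap of the flask, 54 mm across, 16 mm high, lying on the bench; origin: centre of its underside. Leave it.
- screw_dish: Round pressed steel screw dish, 84 mm across, 18 mm high, on the bench; origin: centre of its underside. Leave it.
- marker: White felt marker with a black cap, 119 mm long, 18 mm thick, lying on the bench; origin: middle of its underside, long axis its own y. Leave it.

How it is judged:
By the outcome, as a careful person would: the job done as asked, in the order asked, and still so for the second after the job is handed in, while the arm keeps its last pose, push and grip.
It also fails if it takes over 64 s, if anything falls off the work surface, if the arm or the gripper's body presses on something with over 40 N, if the wrist force passes 120 N, or if a joint passes its speed limit or range.

## Working session

There is one attempt and no reset: what is moved stays moved. The work goes in short steps, Python scripts to look and compute and a tool call to move; the robot and the scene stay as the last step left them, time stands still between calls to the robot, and variables do not carry over. Pictures are saved under pics/ and viewed, at most 10 in all, crops included, and the job is handed in when it is done.

Besides the shell and the picture viewer there is one more tool, called after "Emit:" by a JSON object that holds its "method" and its "body", one argument or row to a line. arm_command: Moves the arm, as the interface text tells. Its arguments: {"type":"object","properties":{"steps":{"type":"array"},"fingers":{"type":"number"},"squeeze":{"type":"number"}},"required":["steps"]}

```bash
mkdir -p pics
cat > h.py <<'E'
import numpy as np, cv2
from cell import ctrl
from scipy.spatial.transform import Rotation as R
def cam(n):
    c=ctrl.get_calibration(n); K=np.array(c["camera_matrix"])
    if n=="wrist":
        s=ctrl.read_state(); T=np.eye(4); T[:3,:3]=R.from_euler('xyz',s["ee_rot"]).as_matrix(); T[:3,3]=s["tcp_pos"]
        T=T@np.array(c["tool_from_camera"]); return K,T[:3,:3],T[:3,3]
    o=np.array(c["orientation"]); 
    return K,(o if o.shape==(3,3) else R.from_euler('xyz',o).as_matrix()),np.array(c["xyz"])
def ray(C,u,v):
    K,Rm,t=C; d=Rm@np.linalg.solve(K,[u,v,1.]); return t,d/np.linalg.norm(d)
def atz(C,u,v,z):
    t,d=ray(C,u,v); return t+d*(z-t[2])/d[2]
def proj(C,p):
    K,Rm,t=C; q=K@(Rm.T@(np.array(p,float)-t)); return q[:2]/q[2]
def tri(rs):
    A=0;b=0
    for t,d in rs:
        P=np.eye(3)-np.outer(d,d); A=A+P; b=b+P@t
    return np.linalg.solve(A,b)
def shot(n,f):
    C=cam(n); im=ctrl.read_camera(n); cv2.imwrite("pics/"+f,im[:,:,::-1]); return C,im
E
python3 - <<'E'
from h import *
for n in("scene","top"):
    C,im=shot(n,n+"0.png"); print(n,ctrl.get_calibration(n))
    for l in("flask","flask_mouth","dock","ring_seat","ring","cap","screw_dish","marker"):
        print(l,[(round(d["p"],2),np.round(d["extent"]).tolist()) for d in ctrl.search_frame(l,n)[:2]])
print(ctrl.read_state())
E
```

```text
scene {'camera_matrix': array([[388.35754343,   0.        , 251.9685299 ],
       [  0.        , 388.35754343, 188.71781411],
       [  0.        ,   0.        ,   1.        ]]), 'xyz': array([-420.06190088,  523.91967856,  687.29571174]), 'orientation': array([-2.08980776, -0.02183732, -2.1005444 ])}
flask [(0.92, [218.0, 207.0, 22.0, 40.0])]
flask_mouth []
dock [(0.52, [343.0, 194.0, 10.0, 15.0])]
ring_seat []
ring []
cap [(0.64, [133.0, 252.0, 18.0, 14.0])]
screw_dish [(0.73, [147.0, 232.0, 26.0, 17.0])]
marker [(0.68, [185.0, 261.0, 33.0, 27.0])]
top {'camera_matrix': array([[457.2680837 ,   0.        , 258.58548657],
       [  0.        , 457.2680837 , 194.20483535],
       [  0.        ,   0.        ,   1.        ]]), 'xyz': array([7.91348646e+01, 1.53194815e+00, 1.67921598e+03]), 'orientation': array([-2.90074942,  0.00639278, -1.62941887])}
flask [(0.51, [227.0, 195.0, 18.0, 25.0])]
flask_mouth [(0.72, [187.0, 236.0, 30.0, 12.0]), (0.6, [229.0, 196.0, 15.0, 19.0])]
dock [(0.74, [337.0, 188.0, 45.0, 63.0])]
ring_seat [(0.6, [341.0, 192.0, 22.0, 25.0])]
ring [(0.89, [334.0, 192.0, 23.0, 25.0])]
cap [(0.68, [156.0, 214.0, 14.0, 12.0])]
screw_dish [(0.91, [172.0, 188.0, 22.0, 23.0])]
marker [(0.5, [185.0, 236.0, 30.0, 17.0])]
{'t': 0.9, 'q': array([-1.35009349e+00,  8.71453908e-02,  1.37067601e+00, -1.10052212e-05,
        1.68358972e+00, -1.03095473e-01]), 'joint_vel': array([-0.00017582,  0.00106   ,  0.00044739,  0.00034883,  0.00011431,
        0.00032992]), 'joint_efforts': array([-7.35425619e-04, -3.51721287e+01, -3.13468802e+01, -3.30971998e-04,
        2.62946523e-04, -1.23921106e-05]), 'tcp_pos': array([ 174.9931524 , -521.4434754 ,  231.38294291]), 'ee_rot': array([3.14141321e+00, 2.95593094e-05, 3.23797065e-01]), 'contact_force': array([ 0.10388636, -0.1041154 , -0.18961071]), 'torque': array([0.03445553, 0.04912494, 0.05432214]), 'grip_force': 0.0, 'opening': 85.14366447549486}
```

Run:
```python
from h import *
a=cv2.imread("pics/top0.png")[130:280,120:400]; b=cv2.imread("pics/scene0.png")[130:300,100:400]
a=cv2.resize(a,(560,300),interpolation=cv2.INTER_CUBIC); b=cv2.resize(b,(560,300),interpolation=cv2.INTER_CUBIC)
cv2.imwrite("pics/both.png",np.vstack([a,b]))
T=cam("top");S=cam("scene")
print("flask",atz(T,229,196,116),atz(T,227,195,60),tri([ray(T,227,195),ray(S,218,207)]))
print("ring",atz(T,334,192,100)); print("dock",atz(T,337,188,46))
for n,u,v in(("cap",156,214),("dish",172,188),("marker",185,236)): print(n,atz(T,u,v,10))
```

```text
flask [462.78046842  93.30070927 116.        ] [480.71102996 103.70925172  60.        ] [480.31616401 102.04236617  56.49962705]
ring [ 458.86553712 -279.33172956  100.        ]
dock [ 486.323525   -301.44874212   46.        ]
cap [436.23312281 374.04689001  10.        ]
dish [532.79718129 313.13570541  10.        ]
marker [347.21636095 267.77292238  10.        ]
```

View pics/both.png

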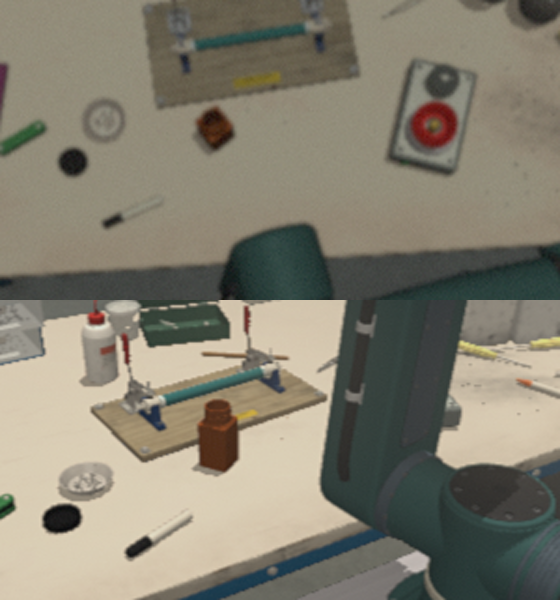

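The top picture shows the flask at about (227,195), with its mouth up. The dock is at (337,188), with the red ring at (334,192) and the canister on its far side. The cap, dish and marker lie to the left. The scene picture agrees. Next I'll bring the wrist camera over the dock.

Emit:
{"method": "arm_command", "body": {
  "steps": [
    [[8, 6.7, 3], [0, 0, 0]],
    [[8, 6.7, 3], [0, 0, 0]],
    [[8, 6.7, 3], [0, 0, 0]],
    [[8, 6.7, 3], [0, 0, 0]],
    [[8, 6.7, 3], [0, 0, 0]],
    [[8, 6.7, 3], [0, 0, 0]],
    [[8, 6.7, 3], [0, 0, 0]],
    [[8, 6.7, 3], [0, 0, 0]],
    [[8, 6.7, 3], [0, 0, 0]],
    [[8, 6.7, 3], [0, 0, 0]],
    [[8, 6.7, 3], [0, 0, 0]],
    [[8, 6.7, 3], [0, 0, 0]]
  ]
}}

```text
t: 2.1
tcp_pos: [414.1, -321.2, 320.9]
ee_rot: [-3.141, 0.001, 0.322]
contact_force: [0.4, -0.2, -0.5]
opening: 85.4
grip_force: 0.0
```

```bash
cat >> h.py <<'E'
import json
def look(tag,labels):
    C,im=shot("wrist","w_%s.png"%tag); s=ctrl.read_state()
    print(s["t"],np.round(s["tcp_pos"],1),np.round(s["ee_rot"],3),"q",np.round(s["q"],4).tolist())
    open("q.txt","a").write(json.dumps([s["q"].tolist(),s["tcp_pos"].tolist(),s["ee_rot"].tolist()])+"\n")
    for l in labels:
        print(l,[(round(d["p"],2),np.round(d["extent"],1).tolist()) for d in ctrl.search_frame(l,"wrist")[:2]])
    return C,im
E
python3 - <<'E'
from h import *
c=ctrl.get_calibration("wrist"); print(c)
look("d1",("dock","ring","ring_seat"))
E
```

```text
{'camera_matrix': array([[328.32265118,   0.        , 257.45711627],
       [  0.        , 328.32265118, 188.56601279],
       [  0.        ,   0.        ,   1.        ]]), 'tool_from_camera': array([[-3.76912829e-04, -9.47354343e-01, -3.20186832e-01,
         8.21298322e+01],
       [ 9.99999853e-01, -4.81506541e-04,  2.47494684e-04,
        -6.51260968e-02],
       [-3.88637217e-04, -3.20186692e-01,  9.47354385e-01,
        -1.43321291e+02],
       [ 0.00000000e+00,  0.00000000e+00,  0.00000000e+00,
         1.00000000e+00]])}
2.15 [ 414.3 -321.1  321. ] [-3.141  0.     0.322] q [-0.7674, 0.0297, 1.255, -0.0001, 1.8574, 0.4812]
dock [(0.63, [266.2, 84.1, 172.7, 168.2])]
ring [(0.65, [245.4, 104.8, 78.0, 77.7])]
ring_seat [(0.61, [246.4, 102.2, 72.7, 78.8])]
```

View pics/w_d1.png

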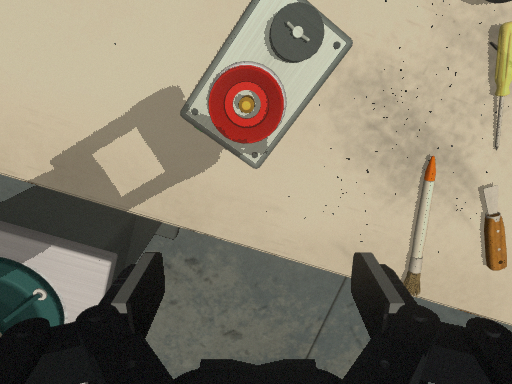

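The ring is at (246,104) and its nozzle shows in the same spot. The canister is at (297,32). I'll shift for a second view of the dock, then go on to the flask.

Emit:
{"method": "arm_command", "body": {
  "steps": [
    [[-2, 3, 0], [0, 0, 0]],
    [[-2, 3, 0], [0, 0, 0]],
    [[-2, 3, 0], [0, 0, 0]],
    [[-2, 3, 0], [0, 0, 0]],
    [[-2, 3, 0], [0, 0, 0]],
    [[-2, 3, 0], [0, 0, 0]]
  ]
}}

```text
t: 2.9
tcp_pos: [355.5, -231.4, 321.1]
ee_rot: [3.142, 0.0, 0.323]
contact_force: [-0.1, -0.4, 0.6]
opening: 85.7
grip_force: 0.0
```

Run:
```python
from h import *
look("d2",("dock","ring","ring_seat"))
```

```text
2.95 [ 355.5 -231.4  321. ] [-3.141  0.     0.323] q [-0.7107, -0.194, 1.4626, -0.0002, 1.8736, 0.537]
dock [(0.74, [355.1, 75.2, 184.2, 146.7])]
ring [(0.66, [343.4, 79.5, 85.5, 85.3])]
ring_seat [(0.88, [343.4, 76.6, 84.4, 82.2])]
```

Emit:
{"method": "arm_command", "body": {
  "steps": [
    [[0, 10, 0], [0, 0, 0]],
    [[0, 10, 0], [0, 0, 0]],
    [[0, 10, 0], [0, 0, 0]],
    [[0, 10, 0], [0, 0, 0]],
    [[0, 10, 0], [0, 0, 0]],
    [[0, 10, 0], [0, 0, 0]],
    [[0, 10, 0], [0, 0, 0]],
    [[0, 10, 0], [0, 0, 0]],
    [[0, 10, 0], [0, 0, 0]],
    [[0, 10, 0], [0, 0, 0]]
  ]
}}

```text
t: 4.1
tcp_pos: [355.4, 68.0, 321.2]
ee_rot: [3.141, 0.0, 0.32]
contact_force: [1.2, -0.3, -0.7]
opening: 85.5
grip_force: 0.0
```

Run:
```python
from h import *
look("f1",("flask","flask_mouth"))
```

```text
4.15 [355.3  68.  321.2] [3.141 0.    0.32 ] q [0.0322, -0.3351, 1.5705, -0.0004, 1.9065, 1.2831]
flask [(0.96, [263.2, 29.9, 59.3, 59.9])]
flask_mouth [(0.63, [263.2, 29.7, 58.7, 55.6])]
```

View pics/w_f1.png

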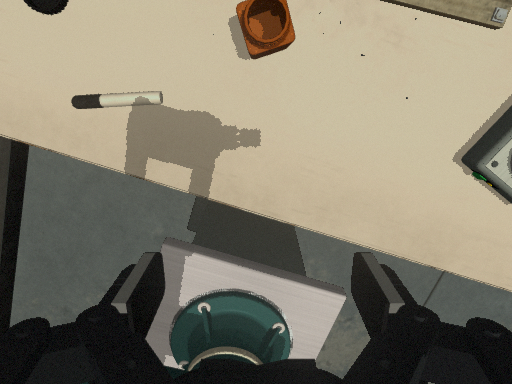

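The flask shows at (265,25): neck rim at the top, one body side along its lower edge. I'll move closer for a second view.

Emit:
{"method": "arm_command", "body": {
  "steps": [
    [[2, 2, 0], [0, 0, 0]],
    [[2, 2, 0], [0, 0, 0]],
    [[2, 2, 0], [0, 0, 0]],
    [[2, 2, 0], [0, 0, 0]],
    [[2, 2, 0], [0, 0, 0]],
    [[2, 2, 0], [0, 0, 0]]
  ]
}}

```text
t: 4.85
tcp_pos: [414.6, 128.7, 321.9]
ee_rot: [3.141, -0.001, 0.322]
contact_force: [-0.4, 0.7, -0.1]
opening: 85.8
grip_force: 0.0
```

Run:
```python
from h import *
C,im=look("f2",("flask","flask_mouth"))
c=im[20:180,160:360]
cv2.imwrite("pics/f2c.png",cv2.resize(c,(750,600),interpolation=cv2.INTER_CUBIC)[:,:,::-1])
# fit of kinematics, tool-down data
D=[json.loads(l) for l in open("q.txt")]
D.append([[-1.35009349,.0871453908,1.37067601,0,1.68358972,-.103095],[174.9931524,-521.4434754,231.38294291],[0,0,0]])
A=[];b=[]
for q,p,_ in D:
    s2,c2,s3,c3=np.sin(q[1]),np.cos(q[1]),np.sin(q[1]+q[2]),np.cos(q[1]+q[2])
    A+=[[1,0,s2,s3,-c3],[0,1,c2,c3,s3]]; b+=[np.hypot(p[0],p[1]),p[2]]
x,r,k,sv=np.linalg.lstsq(np.array(A),np.array(b),rcond=None)
print("a1,d1-Lt,L2,L3,e",x,r,sv); print([np.arctan2(p[1],p[0])-q[0] for q,p,_ in D])
```

```text
4.9 [414.6 128.8 321.9] [ 3.141e+00 -1.000e-03  3.220e-01] q [0.1706, -0.1727, 1.4429, -0.0003, 1.8702, 1.4189]
flask [(0.67, [297.1, 96.3, 59.4, 53.5])]
flask_mouth []
a1,d1-Lt,L2,L3,e [   3.76421894 -169.65858428  444.81358519  499.57179906  -99.00778305] [0.18508825] [3.86415224 3.15981905 0.24617101 0.12467385 0.0879052 ]
[np.float64(0.10812546498269382), np.float64(0.13370183143123937), np.float64(0.1567582038707494), np.float64(0.13056900138791852), np.float64(0.10308067855977643)]
```

View pics/f2c.png

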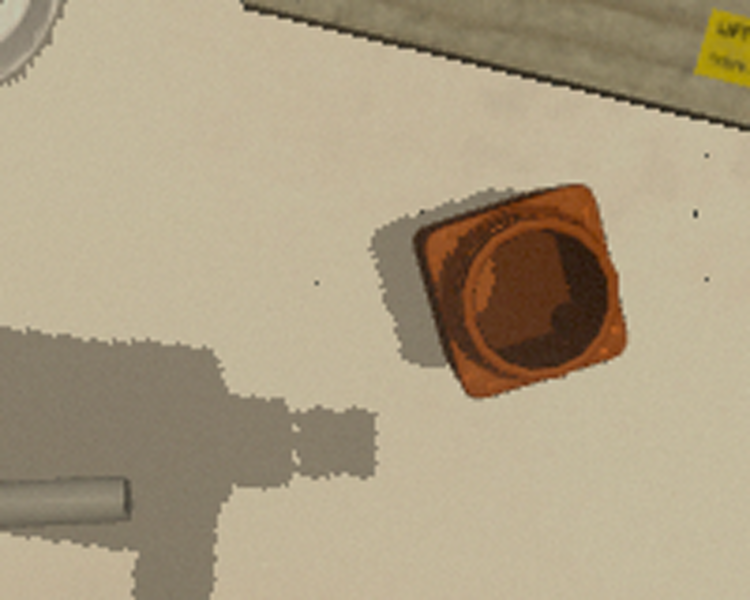

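The mouth circle sits at crop (540,298), which is pixel (304,99.5). The shoulder corners are at crop (418,232), (590,185), (625,350) and (475,397). The nearest body side runs along the lower edge.

Run:
```python
from h import *
D=[json.loads(l) for l in open("q.txt")]
def camat(d):
    c=ctrl.get_calibration("wrist");T=np.eye(4);T[:3,:3]=R.from_euler('xyz',d[2]).as_matrix();T[:3,3]=d[1];T=T@np.array(c["tool_from_camera"]);return np.array(c["camera_matrix"]),T[:3,:3],T[:3,3]
C1,C2,F1,F2=map(camat,D)
print("mouth tri",tri([ray(F2,304,99.5),ray(F1,267.5,18)]),"at116",atz(F2,304,99.5,116),atz(F1,267.5,18,116))
P=[atz(F2,160+u/3.75,20+v/3.75,86)[:2] for u,v in((418,232),(590,185),(625,350),(475,397))]
P=np.array(P);print("corners",np.round(P,1).tolist(),P.mean(0))
E=np.roll(P,-1,0)-P;print("edges",np.hypot(*E.T),np.degrees(np.arctan2(E[:,1],E[:,0]))%90)
print("ring tri",tri([ray(C1,245.5,103.5),ray(C2,343.4,78)]),tri([ray(C1,246.4,104.8),ray(C2,343.4,79.5)]))
for C,a in((C1,(246,104)),(C2,(343.4,78))): print("ring top at107",atz(C,*a,105))
print("canister",atz(C1,297,32,90))
A=[];b=[]
D.append([[-1.35009349,.0871453908,1.37067601,0,1.68358972,-.103095],[174.9931524,-521.4434754,231.38294291],[0,0,0]])
for q,p,_ in D:
    s2,c2,s3,c3=np.sin(q[1]),np.cos(q[1]),np.sin(q[1]+q[2]),np.cos(q[1]+q[2])
    w=R.from_euler('z',-q[0]).apply(p)
    A+=[[1,0,s2,s3,-c3],[0,1,c2,c3,s3]]; b+=[w[0],p[2]];print(w)
x,r,k,sv=np.linalg.lstsq(np.array(A),np.array(b),rcond=None);print(x,r)
```

```text
mouth tri [487.81328226 101.72481059 111.86661014] at116 [487.66636101 102.54619679 116.        ] [487.37837928 101.4376055  116.        ]
corners [[493.5, 138.7], [521.5, 95.7], [481.2, 68.3], [453.7, 106.4]] [487.46614327 102.26709155]
edges [51.31949143 48.68019879 47.03584674 51.23179739] [33.06932707 34.29877744 35.84675117 39.10105501]
ring tri [ 462.26383235 -291.49259591   97.23226793] [ 461.05649841 -292.79967557   94.32712173]
ring top at107 [ 463.04831937 -291.92866186  105.        ]
ring top at107 [ 461.1859768  -289.97696688  105.        ]
canister [ 547.53508272 -319.79588609   90.        ]
[521.07386102  56.56194961 321.00416639]
[420.37203939  56.54183106 321.01749528]
[357.34408907  56.4800075  321.24276311]
[430.42925336  56.52228572 321.93509128]
[547.10396049  56.5964472  231.38294291]
[ 5.98148875e-02 -1.72824626e+02  4.48519461e+02  4.99981482e+02
 -9.96095040e+01] [0.2112631]
```

Emit:
{"method": "arm_command", "body": {
  "steps": [
    [[-1, 0, 0], [-3, 0, 0]],
    [[-1, 0, 0], [-6, 0, 0]],
    [[-1, 0, 0], [-6, 0, 0]],
    [[-1, 0, 0], [-6, 0, 0]],
    [[-1, 0, 0], [-6, 0, 0]],
    [[-1, 0, 0], [-6, 0, 0]],
    [[-1, 0, 0], [-6, 0, 0]],
    [[-1, 0, 0], [-6, 0, 0]]
  ]
}}

```text
t: 5.8
tcp_pos: [385.2, 128.7, 322.5]
ee_rot: [2.54, 0.185, 0.263]
contact_force: [-0.1, 0.3, 0.1]
opening: 85.4
grip_force: 0.0
```

Run:
```python
from h import *
look("f3",("flask","flask_mouth"))
```

```text
5.85 [385.2 128.7 322.5] [2.54  0.185 0.263] q [0.5785, -0.0287, 1.4315, -0.5824, 2.0385, 1.6395]
flask [(0.65, [163.4, 27.7, 91.0, 55.4])]
flask_mouth [(0.84, [161.3, 27.4, 92.3, 52.7])]
```

```bash
cat > kin.py <<'E'
from h import *
from scipy.optimize import least_squares
Ro=R.from_euler
def fk(q,x,s4):
    d1,L2,L3,e,o,Lt=x
    R1=Ro('z',q[0]);R2=R1*Ro('y',q[1]);R3=R2*Ro('y',q[2])
    p=R1.apply([0,o,d1])+R2.apply([0,0,L2]); w=p+R3.apply([-e,0,L3])
    E=R3*Ro('z',s4*q[3])*Ro('y',q[4])*Ro('z',q[5]+np.pi/2)
    return w+E.apply([0,0,Lt]),E,w,p
def data():
    D=[json.loads(l) for l in open("q.txt")]
    D.append([[-1.35009349,.0871453908,1.37067601,0,1.68358972,-.103095],[174.9931524,-521.4434754,231.38294291],[3.14141,0,.323797]])
    return D
def fit(s4):
    D=data()
    def res(x): return np.concatenate([fk(q,x,s4)[0]-p for q,p,_ in D])
    r=least_squares(res,[80,450,500,-100,56.5,250])
    return r.x,np.abs(r.fun).max(),max((fk(q,r.x,s4)[1].inv()*Ro('xyz',o)).magnitude() for q,p,o in D)
E
python3 - <<'E'
from kin import *
for s in(1,-1): print(s,fit(s))
E
```

```text
1 (array([ 152.5998261 ,  449.00030919,  499.79970359, -100.70105954,
         56.59932607,  324.7990023 ]), np.float64(0.0027763570886349953), 1.881647866373395e-05)
-1 (array([  75.98824729,  587.40508975,  366.67221724, -576.46165158,
         39.9728491 , -121.9938841 ]), np.float64(117.13896027523629), 1.164848244630564)
```

```bash
cat >> kin.py <<'E'
X=np.array([152.6,449.0,499.8,-100.7,56.6,324.8])
LO=np.array([-3.1,-.76,.27,-1.08,.17,-2.57]);HI=np.array([3.1,2.03,2.55,4.22,2.65,2.57])
def ik(p,E,q0=None,n=12):
    rng=np.random.default_rng(0)
    def f(q):
        a,b,_,_=fk(q,X,1); return np.r_[(a-p)/100,(b.inv()*E).as_rotvec()]
    for i in range(n):
        s=q0 if (q0 is not None and i==0) else LO+(HI-LO)*(.2+.6*rng.random(6))
        r=least_squares(f,np.clip(s,LO+1e-3,HI-1e-3),bounds=(LO,HI),max_nfev=150)
        if r.cost<1e-8: return r.x
def pose(g,az,el,roll):
    """tool z at azimuth az, elevation el (deg); roll=+1: tool x up, -1: down; g grasp point"""
    a,e=np.radians([az,el]); z=np.array([np.cos(a)*np.cos(e),np.sin(a)*np.cos(e),np.sin(e)])
    y=roll*np.array([-np.sin(a),np.cos(a),0]); y=-y if False else y
    x=np.cross(y,z); return np.array(g)+19*z, R.from_matrix(np.c_[x,y,z])
E
python3 - <<'E'
from kin import *
print("roll+ x:",pose([0,0,0],0,0,1)[1].as_matrix()[:,0])
for t in(0,8,15):
  for az in(35,-55,-145,125):
    for ro in(1,-1):
      q=ik(*pose([487.5,102,62],az,-t,ro),n=8)
      if q is not None: _,_,w,p=fk(q,X,1);print("G",t,az,ro,np.round(q,2),"w",w.round(),"elb",p.round())
  for az in range(-180,180,30):
    for ro in(1,-1):
      q=ik(*pose([461.5,-291.5,122],az,t,ro),n=8)
      if q is not None: _,_,w,p=fk(q,X,1);print("D",t,az,ro,np.round(q,2),"w",w.round(),"elb",p.round())
E
```

```text
roll+ x: [ 0.  0. -1.]
G 0 35 1 [-0.53  0.39  2.41  1.98  1.43  1.88] w [237. -73.  62.] elb [177. -38. 567.]
G 0 35 -1 [-0.53  0.39  2.41  1.98  1.43 -1.26] w [237. -73.  62.] elb [177. -38. 567.]
G 0 -145 1 [ 0.29  1.04  1.   -0.63  2.58  1.02] w [738. 277.  62.] elb [355. 164. 379.]
G 0 -145 -1 [ 0.29  1.04  1.   -0.63  2.58 -2.13] w [738. 277.  62.] elb [355. 164. 379.]
G 0 125 1 [-0.3   0.86  1.36  0.9   2.25  2.25] w [ 663. -148.   62.] elb [342. -48. 445.]
G 0 125 -1 [-0.3   0.86  1.36  0.9   2.25 -0.9 ] w [ 663. -148.   62.] elb [342. -48. 445.]
D 0 -180 1 [-0.43  1.02  0.9  -0.94  2.59  0.71] w [ 767. -292.  122.] elb [ 372. -109.  387.]
D 0 -180 -1 [-0.43  1.02  0.9  -0.94  2.59 -2.43] w [ 767. -292.  122.] elb [ 372. -109.  387.]
D 0 -60 1 [-0.27  0.23  2.31  4.02  1.15  1.12] w [309. -27. 122.] elb [113.  27. 590.]
D 0 -60 -1 [-0.27  0.23  2.31  4.02  1.15 -2.02] w [309. -27. 122.] elb [113.  27. 590.]
D 0 -30 1 [-0.85  0.12  2.46  2.76  1.04  1.77] w [ 197. -139.  122.] elb [ 77.  -2. 599.]
D 0 -30 -1 [-0.85  0.12  2.46  2.76  1.04 -1.37] w [ 197. -139.  122.] elb [ 77. 
[... 3360 characters left out ...]
6. -291.   43.] elb [ 130. -192.  541.]
D 15 0 -1 [-1.22  0.52  2.21  1.99  1.68 -1.19] w [ 166. -291.   43.] elb [ 130. -192.  541.]
D 15 30 1 [-1.25  0.66  1.87  1.56  1.9   2.21] w [ 206. -439.   43.] elb [ 140. -242.  508.]
D 15 30 -1 [-1.25  0.66  1.87  1.56  1.9  -0.93] w [ 206. -439.   43.] elb [ 140. -242.  508.]
D 15 60 1 [-1.14  0.83  1.49  1.33  2.2   2.4 ] w [ 314. -547.   43.] elb [ 189. -277.  457.]
D 15 60 -1 [-1.14  0.83  1.49  1.33  2.2  -0.74] w [ 314. -547.   43.] elb [ 189. -277.  457.]
D 15 90 1 [-0.98  1.    1.14  1.19  2.52  2.52] w [ 462. -587.   43.] elb [ 257. -282.  396.]
D 15 90 -1 [-0.98  1.    1.14  1.19  2.52 -0.62] w [ 461. -587.   43.] elb [ 257. -282.  396.]
```

```bash
cat >> kin.py <<'E'
def pose2(g,az,el,roll,off=14):
    p,E=pose(g,az,el,roll); return p+E.apply([0,0,off-19]),E
def delta(p,E,q0=None,P0=None,E0=None):
    s=ctrl.read_state()
    if P0 is None: P0,E0=np.array(s["tcp_pos"]),Ro('xyz',s["ee_rot"])
    rv=(E*E0.inv()).as_rotvec(); print("shift",np.round((p-P0)/30,2).tolist(),"turn",np.round(np.degrees(rv)/6,2).tolist())
    q=s["q"] if q0 is None else q0
    for a in np.linspace(0,1,9)[1:]:
        qn=ik(P0+a*(p-P0),Ro('rotvec',a*rv)*E0,q,1)
        if qn is None: print("  unreachable at",a); qn=ik(P0+a*(p-P0),Ro('rotvec',a*rv)*E0,q,10); 
        if qn is None: continue
        q=qn; print("  ",np.round(q,2),"w",fk(q,X,1)[2].round())
    return p,E,q
E
python3 - <<'E'
from kin import *
f=[487.5,102]
print("bench edge",[atz((c:=cam("top")),u,v,0).round() for u,v in((120+100/2,130+278/2),(120+50/2,130+277/2))])
a=delta(*pose2([f[0],f[1],190],35.5,-5,-1))
b=delta(*pose2([f[0],f[1],48],35.5,-5,-1),q0=a[2],P0=a[0],E0=a[1])
d=pose2([461.5,-291.5,200],0,5,1); q=ik(*d); print("D hi",np.round(q,2))
e=delta(*pose2([461.5,-291.5,134],0,5,1),q0=q,P0=d[0],E0=d[1])
E
```

```text
bench edge [array([231., 326.,   0.]), array([238., 417.,   0.])]
shift [3.79, -0.62, -4.45] turn [11.43, -11.93, 6.42]Traceback (most recent call last):
  File "<stdin>", line 4, in <module>
  File "kin.py", line 42, in delta
    qn=ik(P0+a*(p-P0),Ro('rotvec',a*rv)*E0,q,1)
                      ~~^^^^^^^^^^^^^^^
  File "scipy/spatial/transform/_rotation.pyx", line 1413, in scipy.spatial.transform._rotation.Rotation.from_euler
ValueError: Expected axis specification to be a non-empty string of upto 3 characters, got rotvec
```

```bash
sed -i "s/Ro('rotvec',a\*rv)/R.from_rotvec(a*rv)/g" kin.py
python3 - <<'E'
from kin import *
f=[487.5,102]
a=delta(*pose2([f[0],f[1],190],35.5,-5,-1))
b=delta(*pose2([f[0],f[1],48],35.5,-5,-1),q0=a[2],P0=a[0],E0=a[1])
d=pose2([461.5,-291.5,200],0,5,1); q=ik(*d); print("D hi",np.round(q,2))
e=delta(*pose2([461.5,-291.5,134],0,5,1),q0=q,P0=d[0],E0=d[1])
E
```

```text
shift [3.79, -0.62, -4.45] turn [11.43, -11.93, 6.42]
   [ 0.54 -0.17  1.55 -0.52  1.82  1.65] w [342. 273. 589.]
   [ 0.48 -0.32  1.69 -0.44  1.58  1.62] w [301. 221. 578.]
   [ 0.37 -0.47  1.85 -0.32  1.32  1.53] w [265. 164. 550.]
   [ 0.2  -0.61  2.01 -0.1   1.06  1.34] w [236. 107. 507.]
   [-0.03 -0.71  2.17  0.3   0.86  0.96] w [218.  51. 449.]
   [-0.27 -0.72  2.31  0.87  0.82  0.4 ] w [211.  -0. 380.]
   [-0.46 -0.57  2.41  1.39  0.94 -0.16] w [216. -44. 301.]
   [-0.55 -0.24  2.43  1.74  1.19 -0.63] w [235. -78. 217.]
shift [0.0, 0.0, -4.73] turn [0.0, 0.0, 0.0]
   [-0.55 -0.18  2.44  1.76  1.21 -0.71] w [235. -78. 199.]
   [-0.55 -0.12  2.45  1.79  1.22 -0.78] w [235. -78. 182.]
   [-0.55 -0.05  2.45  1.82  1.24 -0.86] w [235. -78. 164.]
   [-0.55  0.03  2.45  1.84  1.26 -0.93] w [235. -78. 146.]
   [-0.55  0.1   2.45  1.86  1.28 -1.  ] w [235. -78. 128.]
   [-0.55  0.18  2.44  1.88  1.3  -1.08] w [235. -78. 111.]
   [-0.55  0.26  2.43  1.9   1.32 -1.14] w [235. -78.  93.]
   [-0.55  0.34  2.42  1.92  1.34 -1.21] w [235. -78.  75.]
D hi [-1.26  0.1   2.26  1.85  1.42  2.31]
shift [0.0, 0.0, -2.2] turn [0.0, 0.0, 0.0]
   [-1.26  0.12  2.26  1.86  1.43  2.29] w [ 152. -292.  165.]
   [-1.26  0.15  2.27  1.86  1.44  2.27] w [ 152. -291.  156.]
   [-1.26  0.17  2.27  1.86  1.44  2.24] w [ 152. -291.  148.]
   [-1.26  0.2   2.26  1.87  1.45  2.22] w [ 152. -291.  140.]
   [-1.26  0.23  2.26  1.87  1.46  2.19] w [ 152. -291.  132.]
   [-1.26  0.25  2.26  1.87  1.46  2.17] w [ 152. -291.  123.]
   [-1.26  0.28  2.26  1.87  1.47  2.14] w [ 152. -292.  115.]
   [-1.26  0.31  2.26  1.88  1.48  2.12] w [ 152. -292.  107.]
```

Emit:
{"method": "arm_command", "body": {
  "steps": [
    [[0.9, -0.1, -0.3], [2.86, -2.98, 1.6]],
    [[0.9, -0.1, -0.3], [2.86, -2.98, 1.6]],
    [[0.9, -0.1, -0.3], [2.86, -2.98, 1.6]],
    [[0.9, -0.1, -0.3], [2.86, -2.98, 1.6]],
    [[1.9, -0.3, -1.5], [5.72, -5.96, 3.21]],
    [[1.9, -0.3, -1.5], [5.72, -5.96, 3.21]],
    [[1.9, -0.3, -1.5], [5.72, -5.96, 3.21]],
    [[1.9, -0.3, -1.5], [5.72, -5.96, 3.21]],
    [[2.8, -0.5, -3], [8.57, -8.95, 4.81]],
    [[2.8, -0.5, -3], [8.57, -8.95, 4.81]],
    [[2.8, -0.5, -3], [8.57, -8.95, 4.81]],
    [[2.8, -0.5, -3], [8.57, -8.95, 4.81]],
    [[3.79, -0.62, -4.45], [11.43, -11.93, 6.42]],
    [[3.79, -0.62, -4.45], [11.43, -11.93, 6.42]],
    [[3.79, -0.62, -4.45], [11.43, -11.93, 6.42]],
    [[3.79, -0.62, -4.45], [11.43, -11.93, 6.42]],
    [[3.79, -0.62, -4.45], [11.43, -11.93, 6.42]],
    [[3.79, -0.62, -4.45], [11.43, -11.93, 6.42]],
    [[3.79, -0.62, -4.45], [11.43, -11.93, 6.42]],
    [[3.79, -0.62, -4.45], [11.43, -11.93, 6.42]]
  ]
}}

```text
t: 7.95
tcp_pos: [499.6, 111.0, 188.4]
ee_rot: [3.113, -1.482, 0.649]
contact_force: [0.7, -0.4, 0.3]
opening: 85.7
grip_force: 0.0
```

Run:
```python
from kin import *
delta(*pose2([487.5,102,48],35.5,-5,-1))
C,im=shot("wrist","g1.png"); S,b=shot("scene","g1s.png")
print([(round(d["p"],2),np.round(d["extent"],1).tolist()) for d in ctrl.search_frame("flask","wrist")[:2]],"expected mouth px",proj(C,[487.5,102,116]))
a=b[80:340,60:400]
cv2.imwrite("pics/g1c.png",np.hstack([cv2.resize(im,(400,300)),cv2.resize(a,(400,300))])[:,:,::-1])
```

```text
shift [-0.03, -0.03, -4.72] turn [0.03, 0.0, -0.01]
   [-0.55 -0.18  2.44  1.77  1.2  -0.71] w [236. -77. 199.]
   [-0.55 -0.11  2.44  1.79  1.22 -0.78] w [236. -77. 182.]
   [-0.55 -0.05  2.45  1.82  1.24 -0.86] w [236. -77. 164.]
   [-0.55  0.03  2.45  1.84  1.25 -0.93] w [236. -77. 146.]
   [-0.55  0.1   2.45  1.86  1.28 -1.  ] w [236. -78. 128.]
   [-0.55  0.18  2.44  1.88  1.3  -1.08] w [236. -78. 111.]
   [-0.55  0.26  2.43  1.9   1.32 -1.15] w [236. -78.  93.]
   [-0.55  0.34  2.42  1.92  1.34 -1.21] w [235. -78.  75.]
[(0.65, [258.0, 357.4, 53.3, 15.7])] expected mouth px [257.69138796 383.37694743]
```

View pics/g1c.png

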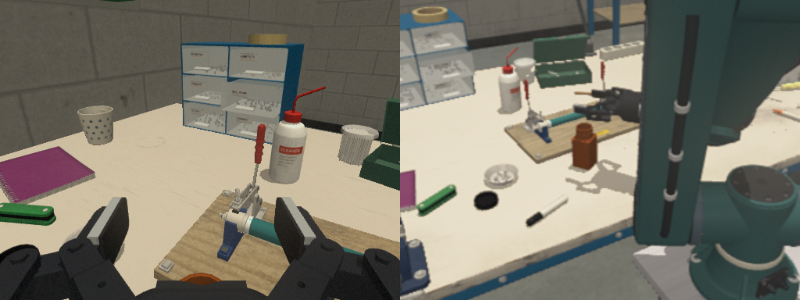

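In the wrist picture the flask is centred between the fingers, at column 258 as expected. The scene picture shows the gripper level above the flask and clear of everything else. Going down around it.

Emit:
{"method": "arm_command", "body": {
  "steps": [
    [[0, 0, -0.7], [0, 0, 0]],
    [[0, 0, -1.4], [0, 0, 0]],
    [[0, 0, -2.1], [0, 0, 0]],
    [[0, 0, -2.7], [0, 0, 0]],
    [[0, 0, -3.2], [0, 0, 0]],
    [[0, 0, -3.2], [0, 0, 0]],
    [[0, 0, -3.2], [0, 0, 0]]
  ]
}}

```text
t: 8.8
tcp_pos: [499.1, 111.1, 92.8]
ee_rot: [3.099, -1.483, 0.662]
contact_force: [-0.1, -0.2, 1.0]
opening: 85.5
grip_force: 0.0
```

Emit:
{"method": "arm_command", "body": {
  "steps": [
    [[0, 0, -0.4], [0, 0, 0]],
    [[0, 0, -0.8], [0, 0, 0]],
    [[0, 0, -1.2], [0, 0, 0]],
    [[0, 0, -1.5], [0, 0, 0]],
    [[0, 0, -1.5], [0, 0, 0]],
    [[0, 0, -1.5], [0, 0, 0]]
  ]
}}

```text
t: 9.4
tcp_pos: [499.3, 110.7, 48.1]
ee_rot: [3.087, -1.484, 0.673]
contact_force: [-0.5, -0.5, -0.3]
opening: 85.3
grip_force: 0.0
```

Run:
```python
from kin import *
s=ctrl.read_state(); print(s["t"],s["tcp_pos"],s["contact_force"])
S,b=shot("scene","g2s.png"); print([(round(d["p"],2),np.round(d["extent"],1).tolist()) for d in ctrl.search_frame("flask","scene")[:2]])
C,im=shot("wrist","g2.png")
cv2.imwrite("pics/g2c.png",np.hstack([cv2.resize(im,(400,300)),cv2.resize(b[160:280,130:290],(400,300))])[:,:,::-1])
```

```text
9.4 [499.27263778 110.74428917  48.14138533] [-0.54838135 -0.5202859  -0.28680192]
[(0.86, [215.2, 207.2, 18.7, 40.3])]
```

View pics/g2c.png

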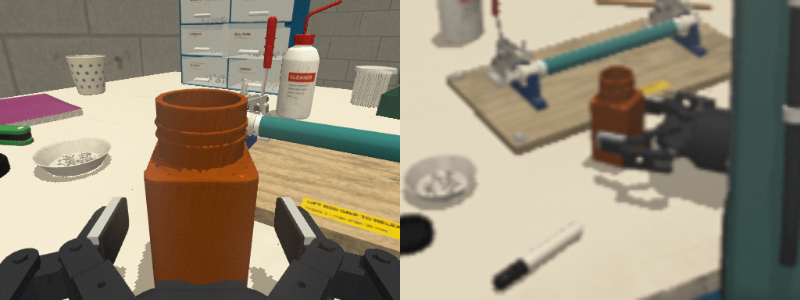

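The flask stands squarely between the pads, its flat sides facing them, untouched. Closing.

Emit:
{"method": "arm_command", "body": {
  "steps": [
    [[0, 0, 0], [0, 0, 0]],
    [[0, 0, 0], [0, 0, 0]],
    [[0, 0, 0], [0, 0, 0]],
    [[0, 0, 0], [0, 0, 0]],
    [[0, 0, 0], [0, 0, 0]],
    [[0, 0, 0], [0, 0, 0]],
    [[0, 0, 0], [0, 0, 0]],
    [[0, 0, 0], [0, 0, 0]],
    [[0, 0, 0], [0, 0, 0]],
    [[0, 0, 0], [0, 0, 0]],
    [[0, 0, 0], [0, 0, 0]],
    [[0, 0, 0], [0, 0, 0]]
  ],
  "fingers": 1,
  "squeeze": 80
}}

```text
t: 10.75
tcp_pos: [498.8, 110.9, 47.2]
ee_rot: [3.11, -1.483, 0.65]
contact_force: [-2.6, -1.9, 4.9]
opening: 51.0
grip_force: 84.4
```

Emit:
{"method": "arm_command", "body": {
  "steps": [
    [[0, 0, 0.3], [0, 0, 0]],
    [[0, 0, 0.8], [0, 0, 0]],
    [[0, 0, 1.5], [0, 0, 0]],
    [[0, 0, 2.5], [0, 0, 0]],
    [[0, 0, 3.5], [0, 0, 0]],
    [[0, 0, 4.5], [0, 0, 0]],
    [[0, 0, 5.3], [0, 0, 0]],
    [[0, 0, 6], [0, 0, 0]],
    [[0, 0, 6], [0, 0, 0]],
    [[0, 0, 6], [0, 0, 0]],
    [[0, 0, 6], [0, 0, 0]]
  ]
}}

```text
t: 11.85
tcp_pos: [498.2, 111.2, 224.2]
ee_rot: [-3.135, -1.479, 0.612]
contact_force: [-0.1, -0.0, -1.4]
opening: 51.0
grip_force: 84.3
```

Run:
```python
from kin import *
s=ctrl.read_state(); print(s["opening"],s["grip_force"],np.round(s["tcp_pos"],1),np.round(s["q"],2))
C,im=shot("wrist","g3.png"); cv2.imwrite("pics/g3c.png",cv2.resize(im,(400,300))[:,:,::-1])
P0,E0=np.array(s["tcp_pos"]),Ro('xyz',s["ee_rot"])
# flask axis in hand: grasped with E at (35.5,-5,-1). roll step
z=E0.apply([0,0,1]); print("z",z)
h1=delta(P0,R.from_rotvec(z*np.radians(90))*E0)
d=pose2([461.5,-291.5,215],0,5,1)
h2=delta(d[0],d[1],q0=h1[2],P0=h1[0],E0=h1[1])
```

```text
51.01242599172433 84.28907990455627 [498.2 111.2 224.2] [-0.55 -0.36  2.41  1.68  1.17 -0.48]
z [ 0.81140573  0.57729481 -0.0913863 ]
shift [-0.0, 0.0, -0.0] turn [12.17, 8.66, -1.37]
   [-0.55 -0.36  2.41  1.68  1.17 -0.28] w [235. -76. 254.]
   [-0.55 -0.36  2.41  1.68  1.17 -0.09] w [235. -76. 254.]
   [-0.55 -0.36  2.41  1.68  1.17  0.11] w [235. -76. 254.]
   [-0.55 -0.36  2.41  1.68  1.17  0.31] w [235. -76. 254.]
   [-0.55 -0.36  2.41  1.68  1.17  0.5 ] w [235. -76. 254.]
   [-0.55 -0.36  2.41  1.68  1.17  0.7 ] w [235. -76. 254.]
   [-0.55 -0.36  2.41  1.68  1.17  0.89] w [235. -76. 254.]
   [-0.55 -0.36  2.41  1.68  1.17  1.09] w [235. -76. 254.]
shift [-0.76, -13.42, -0.27] turn [14.9, 3.33, -4.64]
   [-0.7  -0.28  2.42  1.72  1.31  1.17] w [ 222. -114.  229.]
   [-0.84 -0.19  2.42  1.75  1.42  1.27] w [ 208. -146.  208.]
   [-0.95 -0.11  2.41  1.77  1.49  1.4 ] w [ 196. -175.  191.]
   [-1.04 -0.05  2.39  1.79  1.53  1.55] w [ 184. -200.  179.]
   [-1.11  0.    2.37  1.81  1.54  1.72] w [ 173. -223.  173.]
   [-1.17  0.03  2.34  1.83  1.52  1.92] w [ 164. -245.  172.]
   [-1.22  0.05  2.31  1.85  1.47  2.13] w [ 157. -268.  177.]
   [-1.26  0.06  2.26  1.85  1.41  2.36] w [ 152. -292.  188.]
```

View pics/g3c.png

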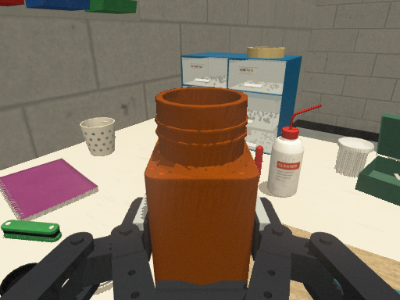

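The flask is held firm (51 mm opening, 84 N) and stands square in the pads. Rolling it over and carrying it to above the ring.

Emit:
{"method": "arm_command", "body": {
  "steps": [
    [[0, 0, 0], [6, 4.27, -0.68]],
    [[0, 0, 0], [6, 4.27, -0.68]],
    [[0, 0, 0], [6, 4.27, -0.68]],
    [[0, 0, 0], [6, 4.27, -0.68]],
    [[0, 0, 0], [6, 4.27, -0.68]],
    [[0, 0, 0], [12.17, 8.66, -1.37]],
    [[0, 0, 0], [12.17, 8.66, -1.37]],
    [[0, 0, 0], [12.17, 8.66, -1.37]],
    [[0, 0, 0], [12.17, 8.66, -1.37]],
    [[0, 0, 0], [12.17, 8.66, -1.37]],
    [[0, 0, 0], [12.17, 8.66, -1.37]],
    [[0, 0, 0], [12.17, 8.66, -1.37]],
    [[0, 0, 0], [12.17, 8.66, -1.37]],
    [[0, 0, 0], [12.17, 8.66, -1.37]],
    [[0, 0, 0], [12.17, 8.66, -1.37]]
  ]
}}

```text
t: 13.4
tcp_pos: [498.7, 111.0, 226.5]
ee_rot: [-1.663, -0.003, -0.955]
contact_force: [0.3, -0.6, -1.0]
opening: 50.9
grip_force: 84.2
```

Run:
```python
from kin import *
d=pose2([461.5,-291.5,215],0,5,1)
delta(*d)
```

```text
shift [-0.77, -13.42, -0.34] turn [14.94, 3.32, -4.62]
   [-0.7  -0.29  2.42  1.72  1.3   1.17] w [ 222. -113.  231.]
   [-0.83 -0.2   2.42  1.75  1.41  1.28] w [ 208. -146.  210.]
   [-0.95 -0.12  2.41  1.77  1.49  1.4 ] w [ 196. -174.  193.]
   [-1.04 -0.05  2.39  1.79  1.52  1.55] w [ 184. -200.  181.]
   [-1.11 -0.    2.37  1.81  1.53  1.72] w [ 173. -223.  174.]
   [-1.17  0.03  2.34  1.83  1.52  1.92] w [ 164. -245.  173.]
   [-1.22  0.05  2.31  1.85  1.47  2.13] w [ 157. -267.  178.]
   [-1.26  0.06  2.26  1.85  1.41  2.36] w [ 152. -291.  188.]
```

Emit:
{"method": "arm_command", "body": {
  "steps": [
    [[-0.2, -3.35, -0.1], [3.73, 0.83, -1.15]],
    [[-0.2, -3.35, -0.1], [3.73, 0.83, -1.15]],
    [[-0.2, -3.35, -0.1], [3.73, 0.83, -1.15]],
    [[-0.4, -6.7, -0.2], [7.47, 1.66, -2.31]],
    [[-0.4, -6.7, -0.2], [7.47, 1.66, -2.31]],
    [[-0.4, -6.7, -0.2], [7.47, 1.66, -2.31]],
    [[-0.6, -10, -0.25], [11.2, 2.49, -3.46]],
    [[-0.6, -10, -0.25], [11.2, 2.49, -3.46]],
    [[-0.6, -10, -0.25], [11.2, 2.49, -3.46]],
    [[-0.6, -10, -0.25], [11.2, 2.49, -3.46]],
    [[-0.77, -13.42, -0.34], [14.94, 3.32, -4.62]],
    [[-0.77, -13.42, -0.34], [14.94, 3.32, -4.62]],
    [[-0.77, -13.42, -0.34], [14.94, 3.32, -4.62]],
    [[-0.77, -13.42, -0.34], [14.94, 3.32, -4.62]],
    [[-0.77, -13.42, -0.34], [14.94, 3.32, -4.62]],
    [[-0.77, -13.42, -0.34], [14.94, 3.32, -4.62]],
    [[-0.77, -13.42, -0.34], [14.94, 3.32, -4.62]],
    [[-0.77, -13.42, -0.34], [14.94, 3.32, -4.62]],
    [[-0.77, -13.42, -0.34], [14.94, 3.32, -4.62]]
  ]
}}

```text
t: 15.3
tcp_pos: [475.7, -291.4, 216.5]
ee_rot: [-0.002, 1.484, -0.002]
contact_force: [-0.1, 0.5, -0.8]
opening: 51.2
grip_force: 84.4
```

Run:
```python
from kin import *
delta(*pose2([461.5,-291.5,134],0,5,1))
C,im=shot("wrist","d3.png")
for l in("ring","ring_seat","dock","flask"): print(l,[(round(d["p"],2),np.round(d["extent"],1).tolist()) for d in ctrl.search_frame(l,"wrist")[:2]])
T,b=shot("top","d3t.png")
print("exp ring",proj(C,[461.5,-291.5,107]),"rim",proj(C,[461.5,-291.5,147]),"scene ring px top",proj(T,[461.5,-291.5,107]))
cv2.imwrite("pics/d3c.png",np.hstack([cv2.resize(im,(400,300)),cv2.resize(b[130:250,270:430],(400,300))])[:,:,::-1])
```

```text
shift [-0.01, -0.0, -2.71] turn [0.0, -0.0, 0.0]
   [-1.26  0.08  2.26  1.85  1.42  2.33] w [ 152. -291.  178.]
   [-1.26  0.11  2.26  1.86  1.42  2.3 ] w [ 152. -291.  168.]
   [-1.26  0.14  2.27  1.86  1.43  2.27] w [ 152. -291.  158.]
   [-1.26  0.18  2.27  1.86  1.44  2.24] w [ 152. -291.  148.]
   [-1.26  0.21  2.26  1.87  1.45  2.21] w [ 152. -291.  137.]
   [-1.26  0.24  2.26  1.87  1.46  2.18] w [ 152. -291.  127.]
   [-1.26  0.27  2.26  1.87  1.47  2.15] w [ 152. -291.  117.]
   [-1.26  0.31  2.26  1.88  1.48  2.12] w [ 152. -291.  107.]
ring [(0.66, [256.7, 6.0, 217.8, 12.1])]
ring_seat [(0.88, [255.5, 4.3, 215.3, 8.7])]
dock [(0.55, [259.8, 5.5, 212.1, 10.9])]
flask [(0.84, [257.4, 238.0, 146.9, 253.0])]
exp ring [257.46237993  -9.1494601 ] rim [257.4244404  116.78301992] scene ring px top [337.65469202 190.59919352]
```

View pics/d3c.png

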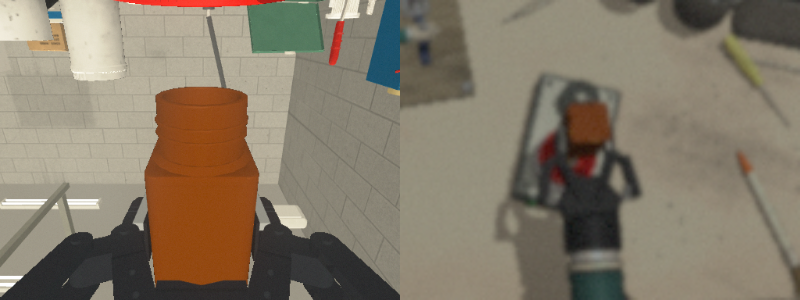

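The flask is upside down in the wrist view. The ring is at column 256.7 and the mouth at 257.4, so they line up sideways. The top view shows the flask over the ring. Lowering it.

Emit:
{"method": "arm_command", "body": {
  "steps": [
    [[0, 0, -0.4], [0, 0, 0]],
    [[0, 0, -0.8], [0, 0, 0]],
    [[0, 0, -1.1], [0, 0, 0]],
    [[0, 0, -1.4], [0, 0, 0]],
    [[0, 0, -1.6], [0, 0, 0]],
    [[0, 0, -1.6], [0, 0, 0]],
    [[0, 0, -1.6], [0, 0, 0]]
  ]
}}

```text
t: 16.3
tcp_pos: [475.6, -291.8, 168.7]
ee_rot: [0.004, 1.483, 0.003]
contact_force: [0.1, 0.3, -0.1]
opening: 51.4
grip_force: 84.4
```

Emit:
{"method": "arm_command", "body": {
  "steps": [
    [[0, 0, -0.1], [0, 0, 0]],
    [[0, 0, -0.2], [0, 0, 0]],
    [[0, 0, -0.3], [0, 0, 0]],
    [[0, 0, -0.4], [0, 0, 0]],
    [[0, 0, -0.4], [0, 0, 0]],
    [[0, 0, -0.4], [0, 0, 0]]
  ]
}}

```text
t: 16.9
tcp_pos: [475.6, -291.6, 156.6]
ee_rot: [0.006, 1.484, 0.005]
contact_force: [-0.6, 0.3, -0.3]
opening: 50.9
grip_force: 84.4
```

Run:
```python
from kin import *
s=ctrl.read_state(); print(s["contact_force"],s["torque"])
delta(*pose2([461.5,-291.5,134],0,5,1))
C,im=shot("wrist","d4.png"); S,b=shot("scene","d4s.png")
cv2.imwrite("pics/d4c.png",np.hstack([cv2.resize(im,(400,300)),cv2.resize(b[130:250,290:450],(400,300))])[:,:,::-1])
```

```text
[-0.59123995  0.34802342 -0.33158836] [ 0.02948649  0.64577189 -0.02577918]
shift [-0.01, 0.0, -0.71] turn [-0.01, 0.0, 0.01]
   [-1.26  0.25  2.26  1.87  1.46  2.17] w [ 152. -291.  126.]
   [-1.26  0.25  2.26  1.87  1.46  2.17] w [ 152. -291.  123.]
   [-1.26  0.26  2.26  1.87  1.47  2.16] w [ 152. -291.  120.]
   [-1.26  0.27  2.26  1.87  1.47  2.15] w [ 152. -291.  118.]
   [-1.26  0.28  2.26  1.88  1.47  2.14] w [ 152. -291.  115.]
   [-1.26  0.29  2.26  1.88  1.47  2.14] w [ 152. -291.  112.]
   [-1.26  0.3   2.26  1.88  1.48  2.13] w [ 152. -291.  110.]
   [-1.26  0.31  2.26  1.88  1.48  2.12] w [ 152. -291.  107.]
```

View pics/d4c.png

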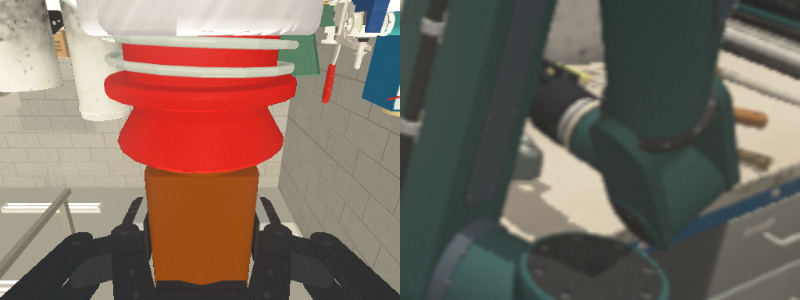

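The neck sits inside the flared red lip, centred, with no contact force. Pressing down in stages.

Emit:
{"method": "arm_command", "body": {
  "steps": [
    [[0, 0, -0.1], [0, 0, 0]],
    [[0, 0, -0.2], [0, 0, 0]],
    [[0, 0, -0.3], [0, 0, 0]],
    [[0, 0, -0.4], [0, 0, 0]],
    [[0, 0, -0.4], [0, 0, 0]],
    [[0, 0, -0.4], [0, 0, 0]]
  ]
}}

```text
t: 17.6
tcp_pos: [475.5, -291.7, 145.9]
ee_rot: [-0.007, 1.48, -0.007]
contact_force: [-3.5, 2.0, 6.1]
opening: 50.8
grip_force: 84.6
```

Emit:
{"method": "arm_command", "body": {
  "steps": [
    [[0, 0, -0.1], [0, 0, 0]],
    [[0, 0, -0.2], [0, 0, 0]],
    [[0, 0, -0.25], [0, 0, 0]],
    [[0, 0, -0.25], [0, 0, 0]],
    [[0, 0, -0.25], [0, 0, 0]]
  ]
}}

```text
t: 18.1
tcp_pos: [475.5, -291.7, 139.5]
ee_rot: [-0.016, 1.478, -0.015]
contact_force: [-5.0, 1.7, 8.3]
opening: 51.3
grip_force: 84.7
```

The spring is answering, with a 5 N push toward -x. I'll ease the flask that way while pressing on.

Emit:
{"method": "arm_command", "body": {
  "steps": [
    [[-0.07, 0.02, 0], [0, 0, 0]],
    [[-0.07, 0.02, -0.05], [0, 0, 0]],
    [[-0.07, 0.02, -0.1], [0, 0, 0]],
    [[-0.07, 0.02, -0.1], [0, 0, 0]],
    [[-0.07, 0.02, -0.1], [0, 0, 0]]
  ]
}}

```text
t: 18.6
tcp_pos: [473.8, -291.6, 137.5]
ee_rot: [-0.034, 1.476, -0.033]
contact_force: [1.6, 1.8, 9.8]
opening: 51.0
grip_force: 84.0
```

Emit:
{"method": "arm_command", "body": {
  "steps": [
    [[0, 0, -0.05], [0, 0, 0]],
    [[0, 0, -0.1], [0, 0, 0]],
    [[0, 0, -0.1], [0, 0, 0]],
    [[0, 0, -0.1], [0, 0, 0]]
  ]
}}

```text
t: 19.0
tcp_pos: [473.8, -291.6, 135.1]
ee_rot: [-0.036, 1.474, -0.035]
contact_force: [-0.5, 2.4, 9.8]
opening: 51.0
grip_force: 84.2
```

Emit:
{"method": "arm_command", "body": {
  "steps": [
    [[0, 0.02, -0.05], [0, 0, 0]],
    [[0, 0.02, -0.1], [0, 0, 0]],
    [[0, 0.02, -0.1], [0, 0, 0]],
    [[0, 0.02, -0.1], [0, 0, 0]]
  ]
}}

```text
t: 19.4
tcp_pos: [473.5, -291.5, 135.1]
ee_rot: [-0.054, 1.467, -0.053]
contact_force: [-4.6, 2.8, 19.5]
opening: 51.1
grip_force: 84.8
```

Emit:
{"method": "arm_command", "body": {
  "steps": [
    [[0, 0, -0.05], [0, 0, 0]],
    [[0, 0, -0.07], [0, 0, 0]],
    [[0, 0, -0.07], [0, 0, 0]],
    [[0, 0, -0.07], [0, 0, 0]]
  ]
}}

```text
t: 19.8
tcp_pos: [473.4, -291.4, 135.2]
ee_rot: [-0.064, 1.462, -0.062]
contact_force: [-8.5, 3.5, 26.6]
opening: 50.8
grip_force: 85.1
```

The ring has bottomed: z stays at 135.1, as predicted, while the force rises. The push has pitched the tool about 1.2°, so I'll straighten it and back off slightly.

Emit:
{"method": "arm_command", "body": {
  "steps": [
    [[0, 0, 0.03], [0, 0.2, 0]],
    [[0, 0, 0.03], [0, 0.2, 0]],
    [[0, 0, 0.03], [0, 0.2, 0]],
    [[0, 0, 0.03], [0, 0.2, 0]],
    [[0, 0, 0.03], [0, 0.2, 0]]
  ]
}}

```text
t: 20.3
tcp_pos: [474.0, -291.5, 134.7]
ee_rot: [-0.076, 1.486, -0.073]
contact_force: [2.1, 2.2, 20.4]
opening: 51.1
grip_force: 85.9
```

Run:
```python
from kin import *
s=ctrl.read_state(); print(s["contact_force"],s["torque"],np.round(s["tcp_pos"],1)); z=Ro('xyz',s["ee_rot"]).apply([0,0,1]); E=Ro('xyz',s["ee_rot"])
print("elev",np.degrees(np.arcsin(z[2])),"flask axis tilt", np.degrees((E*pose2([0,0,0],0,5.03,1)[1].inv()).as_rotvec()))
C,im=shot("wrist","d5.png"); cv2.imwrite("pics/d5c.png",im[:,:,::-1])
```

```text
[ 2.08734957  2.18792573 20.43174515] [ 0.28197402 -2.72924295  0.43206625] [ 474.  -291.5  134.7]
elev 4.821213079736154 flask axis tilt [-0.3653118   0.20833242  0.11094257]
```

View pics/d5c.png

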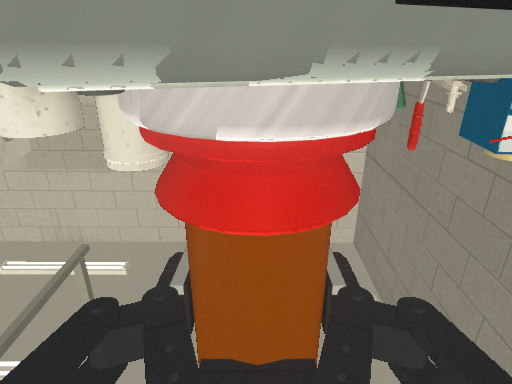

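The red ring is pressed flush onto the white boss and the flask stands straight in it. It is within 0.4° of vertical, held with 20 N against a spring of about 12 N. Handing in.

```bash
python3 -c "
from cell import ctrl
print(ctrl.finish_job()); print(ctrl.read_state()['t'])"
```

```text
the job is handed in; nothing more can be done
None
the job is handed in; nothing more can be done
```

I handed the job in at about 20 s, with the flask upside down, within about 0.4° of straight, and held at about 20 N with the ring at the bottom of its stroke; the cap, dish and marker were not touched, and no verdict came back.

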